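# Slide a drive sled onto its pin and shut the gate

### The arm

A 6-joint arm with a two-finger parallel gripper is mounted at the origin on the work surface. World frame = base frame: x ahead of the robot, y to its left, z up, the work surface at z = 0. Lengths are in m, angles in rad, forces in N, time in s.
With the tool pointing down it reaches from about 0.35 to 0.85 m from the base axis. Payload 8.1 kg.
Tool frame: the origin (TCP) lies between the finger pads; the fingertips stand 11 mm ahead of it and the grasp point (between the pads) lies 8 mm behind it (robot.tips_ahead is the distance from the TCP to the fingertips, in m); z points along the fingers, y is the line along which they close (so a half turn about z gives the same grasp; the last joint's range is limited). The gripper opens to 93 mm and grips with 3 to 60 N. Pads are 15 mm wide; open, the fingers measure 128 mm over their backs; the gripper's body (75 mm by 188 mm) begins 65 mm behind the grasp point.
Start: joints at [-1.399, 0.13, 1.488, -0, 1.523, -0.085], TCP at [0.152, -0.58, 0.206] pointing down, gripper open.
Joint ranges: [-2.96, 2.96], [-0.89, 2.26], [0.02, 2.5], [-1.34, 4.48], [0, 2.73], [-2.66, 2.66]. Speed limits (rad/s): [2.39, 2.39, 2.79, 3.14, 3.14, 3.14].

### API

Orientations are given as a rotation vector (axis times angle).
In Python, from plant import robot gives the robot as it stands. The module is installed in compiled form; this text tells all that it offers.
- The arm moves only by the tool move_arm, never from a script. Its argument "deltas" is one flat list of numbers, 7 for each row, row after row: the shift along the tool's x, y, z in m, then the turn, a rotation vector about the tool's x, y, z in rad, then the opening, from 0 (shut) to 1 (fully open). A call has 1 to 12 rows; each row is the pose to reach, as a shift and turn from the pose commanded when the call began, along the tool's axes at that moment; what a row does not reach only later rows make up. A row lasts 1/8 s, in which the tool goes at most 62.5 mm and 10.7 degrees, less where a joint would pass 70% of its speed; a pose out of reach is approached as far as the arm can. A call with a gripper value outside its range is refused whole. The fingers move at their own pace and stop on an object; "squeeze" is the grip in N (left out, the last holds). Time passes only in rows, so rows that repeat a pose let the fingers close. It gives the time, the measured TCP pose, the force, the opening and the grip force at its end, in the units of the state.
- robot.read_state(): the state, without advancing time (a new reading comes with each control period).
- robot.read_camera(name): name is "scene" or "top"; returns (picture, depth): 400x640x3 uint8, red, green, blue; 400x640 float32, m along the optical axis (not along the pixel's ray), 0 where there is no reading.
- robot.camera_model(name): a dict with "K" (3x3 intrinsics, pixels), "R" (3x3) and "t" (3): a world point X has camera coordinates R X + t. Camera axes: x right, y down, z forward; pixel columns grow to the right and rows downward; lengths in m; the calibration is good to about 2 mm. A picture is of the moment at which its call begins. camera_model takes no time and is no camera call.
- robot.close_job(): hands the job in; it is judged then, once.
Trained networks look in the newest picture that a camera, given by its name, has taken for a name from the list of things; names that differ only in an ending like _2 or _b are one class to them, and where a whole thing is asked for, a point or a joint stands for the part that bears it (a point fixed in the world has none). Each returns a list of dicts, best first, with "confidence" (0 to 1); they miss things now and then, are a little off and sometimes report something else, mostly with a low value. They report only what shows in the picture. A call takes as long as a camera call. They do not tell look-alikes from the thing itself.
- robot.recognise(camera, label): "uv" ([column, row] in pixels, amid what is visible of it).
The state is a dict: "t": time; "q": joint angles; "dq": joint speeds; "joint_torque": joint torques, N m; "tool_pos": TCP position; "orientation": TCP orientation; "force": force on the tool from outside, world axes, zero at the start; "wrist_torque": the same for the moment, N m; "opening": finger opening in m; "gripper_force": force on a finger pad.
Only numpy, scipy, OpenCV 4.12 (cv2) and the standard library are available. Lean on these libraries where they do the work, as an engineer would, in place of code of your own. Each camera call takes 0.05 s, during which the arm holds its last target. There are 200 camera calls.

### The job

Swing the small gate of the drive bay wide open, then slide the drive sled across the desk into the bay, notch first, until the notch is fully home around the bay's locating pin, and swing the gate fully shut behind it. Keep the sled flat on the desk the whole time: push it, do not lift it. Leave the mouse, the drink can and the screwdriver where they are.

Things in the scene. Friction and masses are not known exactly. Their poses are not given: they have to be found in the camera images.
- sled: Loose drive sled lying flat on the desk, 0.2 kg: aluminium plate 120 (x) x 76 (y) x 4 mm with a black drive 100 x 70 x 7 mm on top, flush with the plate's straight rear edge at x = -60 mm (good for pushing); 11 mm high in all. Origin: centre of the underside. +x points to the front edge, which has one notch in its middle, 13 mm wide, 20 mm deep, widening to 26 mm in its outer 8 mm.
- notch (a point): Point on the sled's underside, inside the notch at x = +45 mm, y = 0 of the sled: where the pin's axis comes when the notch's bottom touches the pin. Axes as the sled's.
- bay: Drive bay, fixed: a low grey frame, no raised floor (the sled slides in on the desk). Origin: on the pin's axis at desk height; +x is the way in. Side rails 14 mm high from x = -80 to +32 mm, 84 mm apart inside, flaring to 104 mm at the mouth, x = -107 mm; an end bar from x = +24 mm. Sled home: its centre at x = -45 mm, y = 0, its +x along the bay's, rear edge at x = -105 mm.
- pin (a point): The bay's single locating pin, steel, 10 mm diameter, 18 mm high, upright; the point is on its axis at desk height, and is the bay's origin. Axes as the bay's.
- gate (a joint): Steel gate arm, 8 mm thick, 2 to 14 mm above the desk, on an upright pivot left of the mouth. 0 rad = shut, at its stop: across the mouth along the bay's -y, 4 mm behind the rear edge of a sled that is home. Grows as it swings outward (clockwise from above), pi/2 pointing to the bay's -x, to a stop at 2.0. Light (under 1 N at the knob), stays where left; sweeps 75 mm about the pivot.
- gate_knob (a point): Middle of the gripping height of the gate's upright black round knob, 14 mm diameter, from 13 to 47 mm above the desk (point at 33 mm), 66 mm from the pivot. It is rigid with the arm and turns with it, so a firm grip must turn along; it can be pinched from above from any side, or just pushed.
- gate_pivot (a point): The gate's pivot axis, 14 mm above the desk, fixed at x = -113 mm, y = +62 mm of the bay.
- mouse: Bystander: black computer mouse, 110 x 62 x 33 mm, origin at the centre of its underside.
- can: Bystander: aluminium drink can, 66 mm diameter, 122 mm high, standing; origin at the centre of its underside.
- driver: Bystander: screwdriver, 160 mm long, lying on the desk; its own x runs from the handle to the tip.
Mind the look-alikes: they are no part of the job. Of the things that look like the sled, take the one that is farthest from the robot's base at the start.

How it is judged:
On the way, in this order (a step that is already met when the one before it is completed fails the run):
1. the gate is swung wide open (beyond 1.2 rad) (value of joint gate above 1.2 rad), for 0.2 s.
2. the sled's notch is home around the pin (within 5 mm), flat on the desk and in line with the bay (within 0.12 rad) (horizontal distance between notch and pin below 0.005 m and height (world z) of sled below 0.004 m and angle between the x axis of sled and the x axis of bay, either way round below 0.12 rad), for 0.2 s.
At the end, for the whole second after the job is handed in: The sled lies flat and still in the bay, its notch within 5 mm of home on the pin and within 0.12 rad of the bay's direction, and the gate is shut behind it (under 0.1 rad) (all of step 2 and angle between sled's own z axis and vertical below 0.05 rad and value of joint gate below 0.1 rad and linear speed of sled below 0.01 m/s); the robot touches nothing.
It fails at once if the sled is lifted (more than 15 mm) or tipped (more than 0.25 rad) off the desk (height (world z) of sled above 0.015 m or angle between sled's own z axis and vertical above 0.25 rad).
It fails at once if the mouse, can or screwdriver is moved by more than 30 mm (distance of any of mouse, can, driver from where it was at the start of the episode above 0.03 m).
It also fails if it takes over 69 s, if anything falls off the work surface, if the arm or the gripper's body presses on something with over 40 N, if the wrist force passes 120 N, or if a joint passes its speed limit or range.

## Working session

There is one attempt and no reset: what is moved stays moved. The work goes in short steps, Python scripts to look and compute and a tool call to move; the robot and the scene stay as the last step left them, time stands still between calls to the robot, and variables do not carry over. Pictures are saved under pics/ and viewed, at most 12 in all, crops included, and the job is handed in when it is done.

Besides the shell and the picture viewer there is one more tool, called after "Emit:" as a command line: name --argument value ..., lists and objects as JSON in quotes. move_arm: Moves the arm, as the interface text tells. Its arguments: {"type":"object","properties":{"deltas":{"type":"array","items":{"type":"number"}},"squeeze":{"type":"number"}},"required":["deltas"]}

```bash
mkdir -p pics; cat > h.py <<'E'
import numpy as np, cv2
from plant import robot
def cap(n,f=None):
    p,d=robot.read_camera(n)
    if f: cv2.imwrite('pics/'+f,p[:,:,::-1])
    return p,d
def w(n,uv,d=None,z=None):
    m=robot.camera_model(n);K,R,t=[np.array(m[k]) for k in('K','R','t')]
    r=R.T@np.linalg.solve(K,[uv[0],uv[1],1.]);c=-R.T@t
    s=d if d is not None else (z-c[2])/r[2]
    return c+s*r
def px(n,X):
    m=robot.camera_model(n);K,R,t=[np.array(m[k]) for k in('K','R','t')]
    p=K@(R@np.array(X)+t);return p[:2]/p[2]
E
python3 - <<'E'
from h import *
np.set_printoptions(precision=4,suppress=True)
for c in('top','scene'):
    p,d=cap(c,c+'0.png')
    m=robot.camera_model(c);print(c,-np.array(m['R']).T@m['t'],m['K'][0][0])
    for l in('sled','bay','gate','gate_knob','pin','notch','mouse','can','driver'):
        for r in robot.recognise(c,l)[:4]:
            u=r['uv'];dd=d[int(u[1]),int(u[0])]
            print(l,np.round(u),round(r['confidence'],2),w(c,u,d=dd) if dd>0 else None)
print(robot.read_state())
E
```

```text
top [0.404  0.1434 1.2906] 478.5757917270481
sled [396. 182.] 0.75 [ 0.6108 -0.0559  0.0142]
sled [417. 242.] 0.71 [ 0.4482 -0.1062  0.012 ]
sled [346. 282.] 0.67 [0.3491 0.0873 0.012 ]
sled [473. 276.] 0.61 [ 0.3562 -0.2482  0.0114]
gate [335. 197.] 0.7 [0.5755 0.1088 0.0084]
gate_knob [308. 186.] 0.4 [0.6101 0.1828 0.0001]
pin [306. 188.] 0.55 [0.6024 0.1873 0.0006]
notch [396. 184.] 0.94 [ 0.6066 -0.0565  0.0143]
notch [414. 241.] 0.77 [ 0.4512 -0.0993  0.008 ]
notch [348. 286.] 0.75 [0.3373 0.0815 0.0087]
notch [471. 276.] 0.71 [ 0.3545 -0.2457  0.0071]
mouse [323. 125.] 0.69 [0.7701 0.1379 0.0332]
can [197. 178.] 0.61 [0.6154 0.4536 0.1217]
driver [450. 123.] 0.8 [ 0.768  -0.2074  0.0246]
scene [ 1.3334 -0.4607  1.0372] 463.62293037578706
sled [174. 216.] 0.95 [ 0.3487 -0.2503  0.0102]
sled [276. 238.] 0.94 [ 0.5998 -0.0542  0.0101]
sled [237. 216.] 0.71 [ 0.4643 -0.101   0.0095]
bay [343. 202.] 0.82 [0.6029 0.1892 0.0032]
gate [316. 209.] 0.59 [0.5793 0.1038 0.0067]
gate_knob [315. 206.] 0.67 [0.5707 0.1069 0.0105]
notch [267. 170.] 0.9 [0.3428 0.0812 0.007 ]
notch [175. 221.] 0.88 [ 0.3701 -0.2549  0.0096]
notch [235. 216.] 0.8 [ 0.4549 -0.1049  0.0064]
notch [276. 240.] 0.66 [ 0.6084 -0.0575  0.0094]
mouse [371. 249.] 0.67 [0.8027 0.1222 0.0302]
mouse [279. 240.] 0.65 [ 0.6103 -0.0514  0.0094]
can [418. 160.] 0.68 [0.6544 0.447  0.0761]
driver [259. 309.] 0.9 [ 0.7741 -0.2177  0.0256]
{'t': 1.0, 'q': array([-1.3994,  0.1304,  1.4882, -0.    ,  1.523 , -0.0854]), 'dq': array([-0.0001, -0.0014,  0.0014,  0.0008, -0.0001,  0.0009]), 'joint_torque': array([ -0.0008, -55.9775, -49.2066,   0.077 ,   0.0226,   0.    ]), 'tool_pos': array([ 0.1524, -0.5803,  0.2062]), 'orientation': array([ 3.1157,  0.4022, -0.    ]), 'force': array([-0.2878,  0.4445,  0.7717]), 'wrist_torque': array([-0.0317, -0.0528, -0.0488]), 'gripper_force': 0.0, 'opening': 0.09329219950252357}
```

View pics/top0.png

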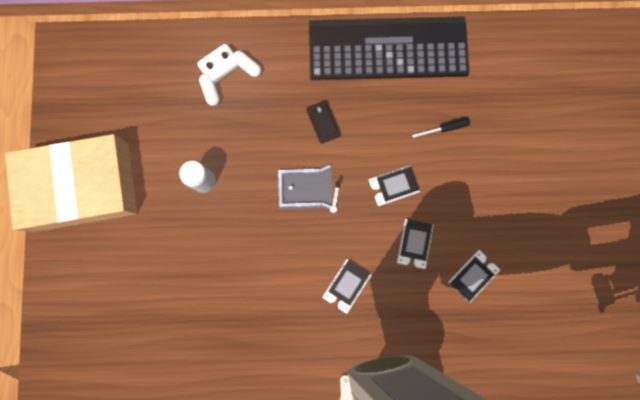

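View pics/scene0.png

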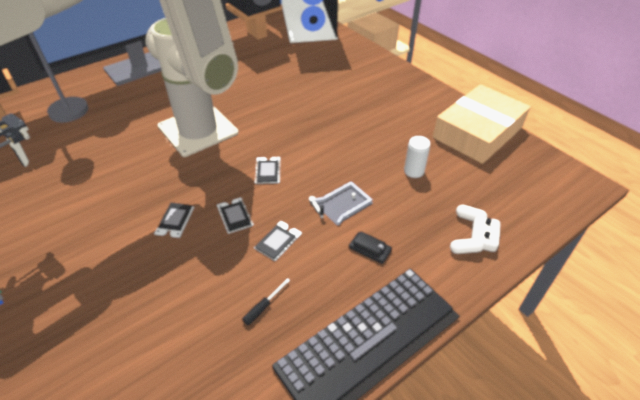

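The four sled look-alikes are at top px (396,184), (416,242), (347,286) and (473,276). The one at (396,184), about 0.61 m from the base, is farthest and fits the description. The bay is at (305,188) with its pin near (291,187) and its mouth facing right. The gate's pivot is near (334,209) and its knob near (338,180). I'll confirm this in one enlarged crop.

```bash
python3 - <<'E'
from h import *
p=cv2.imread('pics/top0.png')[155:221,270:430]
cv2.imwrite('pics/c0.png',cv2.resize(p,None,fx=5,fy=5,interpolation=cv2.INTER_CUBIC))
E
```

```text
(no output)
```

View pics/c0.png

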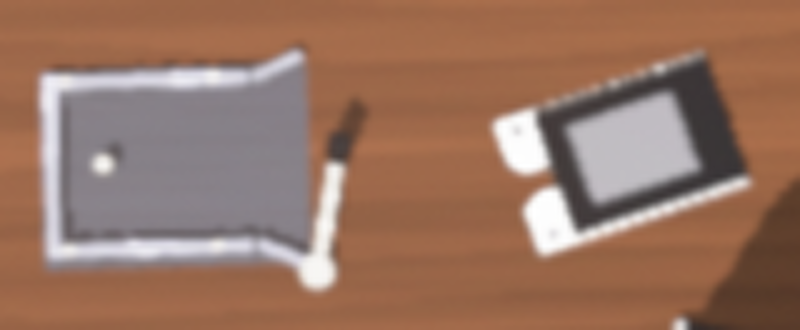

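The crop confirms the sled: white plate, black drive, and a notch facing left toward the bay. Its corners in the crop are (493,122), (543,255), (750,184) and (703,52). The pin top is at (102,162), the pivot at (317,272) and the knob at (340,145), with the gate almost shut.

```bash
python3 - <<'E'
from h import *
np.set_printoptions(precision=4,suppress=True)
f=lambda a,b,z:w('top',(a/5+270-.4,b/5+155-.4),z=z)
pin=f(102,162,.018);piv=f(317,272,.014);kn=f(340,145,.045)
print('pin',pin,'piv',piv,'knob',kn,np.linalg.norm((kn-piv)[:2]))
# bay rails: end bar outer corners, rail outer ends
for a,b in((42,75),(50,262),(255,75),(255,250),(305,55)):print('rail',f(a,b,.014))
# bay dir from pin->pivot (-.113,.062)
d=(piv-pin)[:2];th=np.arctan2(d[1],d[0])-np.arctan2(.062,-.113);print('bay yaw',np.unwrap([0,th])[1],np.linalg.norm(d))
c=[f(493,122,.004),f(543,255,.004),f(750,184,.004),f(703,52,.009)]
for x in c:print(x)
c=np.array(c)
fr=(c[0]+c[1])/2;re=(c[2]+c[3])/2
print('sled c',(fr+re)/2,'yaw',np.arctan2(*(fr-re)[1::-1]),np.linalg.norm(fr-re),np.linalg.norm(c[0]-c[1]))
for n in('top','scene'):
  m=robot.camera_model(n)
from scipy.spatial.transform import Rotation as Ro
print(Ro.from_rotvec(robot.read_state()['orientation']).as_matrix())
E
```

```text
pin [0.6043 0.2302 0.018 ] piv [0.5424 0.116  0.014 ] knob [0.6061 0.1028 0.045 ] 0.06498968117575737
rail [0.6534 0.2622 0.014 ]
rail [0.5513 0.2592 0.014 ]
rail [0.6506 0.1468 0.014 ]
rail [0.5551 0.149  0.014 ]
rail [0.6609 0.1194 0.014 ]
bay yaw 1.5757985713262972 0.12982522885333478
[0.6233 0.0178 0.004 ]
[ 0.5498 -0.0067  0.004 ]
[ 0.5858 -0.1205  0.004 ]
[ 0.6583 -0.0973  0.009 ]
sled c [ 0.6043 -0.0517  0.0052] yaw 1.871542987207119 0.11987532069342569 0.07752548053336376
[[ 0.9672  0.254  -0.    ]
 [ 0.254  -0.9672 -0.    ]
 [-0.      0.     -1.    ]]
```

```bash
cat >> h.py <<'E'
from scipy.spatial.transform import Rotation as Ro
np.set_printoptions(precision=4,suppress=True)
def row(T,S):  # world (x,y,z,yaw) target T from (x,y,z,yaw) S
    c,s=np.cos(S[3]),np.sin(S[3]);R=np.array([[c,s,0],[s,-c,0],[0,0,-1]])
    t=(T[3]-S[3]+np.pi)%(2*np.pi)-np.pi
    return np.round(np.r_[R.T@(np.array(T[:3])-S[:3]),-t],4)
def cur():
    s=robot.read_state();x=Ro.from_rotvec(s['orientation']).as_matrix()[:,0]
    return np.r_[s['tool_pos'],np.arctan2(x[1],x[0])]
piv=np.array([.5424,.116])
def knob(g,z,r=.066): # gate angle -> tool pose around the knob
    a=.005-g;return [piv[0]+r*np.cos(a),piv[1]+r*np.sin(a),z,a+np.pi]
E
python3 - <<'E'
from h import *
print(row(knob(.21,.13),cur()))
S=knob(.21,.034)
for g in np.linspace(.21,1.95,11)[1:]:print(row(knob(g,.034),S))
E
```

```text
[ 0.6131 -0.5451  0.0762 -2.6798]
[ 0.001  -0.0114  0.      0.174 ]
[ 0.004  -0.0225  0.      0.348 ]
[ 0.0088 -0.0329  0.      0.522 ]
[ 0.0154 -0.0423  0.      0.696 ]
[ 0.0234 -0.0504  0.      0.87  ]
[ 0.0328 -0.0571  0.      1.044 ]
[ 0.0432 -0.0619  0.      1.218 ]
[ 0.0543 -0.0649  0.      1.392 ]
[ 0.0657 -0.066   0.      1.566 ]
[ 0.0771 -0.0651  0.      1.74  ]
```

Emit:
move_arm --deltas '[0.613, -0.545, 0.076, 0, 0, -2.68, 0.35, 0.613, -0.545, 0.076, 0, 0, -2.68, 0.35, 0.613, -0.545, 0.076, 0, 0, -2.68, 0.35, 0.613, -0.545, 0.076, 0, 0, -2.68, 0.35, 0.613, -0.545, 0.076, 0, 0, -2.68, 0.35, 0.613, -0.545, 0.076, 0, 0, -2.68, 0.35, 0.613, -0.545, 0.076, 0, 0, -2.68, 0.35, 0.613, -0.545, 0.076, 0, 0, -2.68, 0.35, 0.613, -0.545, 0.076, 0, 0, -2.68, 0.35, 0.613, -0.545, 0.076, 0, 0, -2.68, 0.35, 0.613, -0.545, 0.076, 0, 0, -2.68, 0.35, 0.613, -0.545, 0.076, 0, 0, -2.68, 0.35]'

```text
t: 2.5
tool_pos: [0.5673, 0.0433, 0.1371]
orientation: [0.971, 2.987, 0.0]
force: [0.9, -0.3, 0.7]
opening: 0.0326
gripper_force: 0.0
```

```bash
python3 - <<'E'
from h import *
print(cur(),row(knob(.21,.13),cur()),robot.read_state()['t'])
E
```

```text
[0.5673 0.0433 0.1371 2.5132] [ 0.0027  0.0713  0.0071 -0.4234] 2.5
```

Emit:
move_arm --deltas '[0.003, 0.071, 0.007, 0, 0, -0.423, 0.35, 0.003, 0.071, 0.007, 0, 0, -0.423, 0.35, 0.003, 0.071, 0.007, 0, 0, -0.423, 0.35, 0.003, 0.071, 0.007, 0, 0, -0.423, 0.35, 0.003, 0.071, 0.007, 0, 0, -0.423, 0.35]'

```text
t: 3.12
tool_pos: [0.6059, 0.1001, 0.1301]
orientation: [0.335, 3.124, 0.0]
force: [-1.5, -0.3, 0.5]
opening: 0.0323
gripper_force: 0.0
```

```bash
python3 - <<'E'
from h import *
cap('scene','s1.png');p=cv2.imread('pics/s1.png')[130:290,220:420]
cv2.imwrite('pics/s1c.png',cv2.resize(p,None,fx=3.5,fy=3.5,interpolation=cv2.INTER_CUBIC))
print(cur(),row(knob(.21,.034),cur()))
E
```

```text
[0.6059 0.1    0.1302 2.9284] [-0.0006  0.0027  0.0962 -0.0082]
```

View pics/s1c.png

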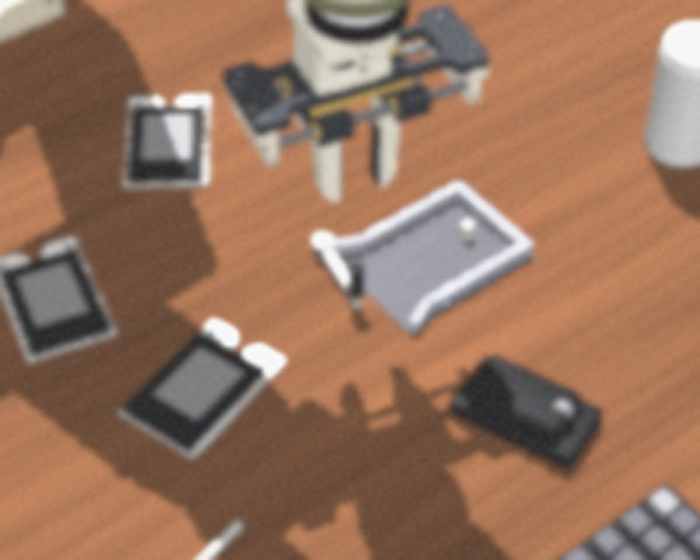

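The scene crop shows the fingers above the gate. The knob is at crop (355,280), so scene px (321,210). The sled is untouched. Next I'll lower the fingers around the knob.

```bash
python3 - <<'E'
from h import *
print(px('scene',[.606,.103,.033]),px('scene',[.606,.103,.13]))
E
```

```text
[321.2166 208.7328] [321.4425 185.2021]
```

Emit:
move_arm --deltas '[-0.001, 0.003, 0.05, 0, 0, -0.008, 0.35, -0.001, 0.003, 0.08, 0, 0, -0.008, 0.35, -0.001, 0.003, 0.096, 0, 0, -0.008, 0.35, -0.001, 0.003, 0.096, 0, 0, -0.008, 0.35]'

```text
t: 3.68
tool_pos: [0.6067, 0.1027, 0.0332]
orientation: [-0.32, -3.123, 0.001]
force: [-0.2, -0.2, 0.2]
opening: 0.0325
gripper_force: 0.0
```

Emit:
move_arm --deltas '[0.001, -0.011, 0, 0, 0, 0.174, 0.25, 0.004, -0.0225, 0, 0, 0, 0.348, 0.25, 0.009, -0.033, 0, 0, 0, 0.522, 0.25, 0.0155, -0.042, 0, 0, 0, 0.696, 0.25, 0.0235, -0.0505, 0, 0, 0, 0.87, 0.25, 0.033, -0.057, 0, 0, 0, 1.044, 0.25, 0.043, -0.062, 0, 0, 0, 1.218, 0.25, 0.0545, -0.065, 0, 0, 0, 1.392, 0.25, 0.0655, -0.066, 0, 0, 0, 1.566, 0.25, 0.077, -0.065, 0, 0, 0, 1.74, 0.25, 0.077, -0.065, 0, 0, 0, 1.74, 0.25, 0.077, -0.065, 0, 0, 0, 1.74, 0.25]'

```text
t: 5.18
tool_pos: [0.5203, 0.0549, 0.0354]
orientation: [2.59, 1.775, 0.003]
force: [-0.6, 1.0, -0.8]
opening: 0.0232
gripper_force: 0.0
```

```bash
python3 - <<'E'
from h import *
S=cur();print(S,robot.read_state()['t'])
# sled grip pose: 48mm behind the centre, tool y across the sled
c=np.array([.6043,-.0517]);y=1.8715;g=c-.045*np.array([np.cos(y),np.sin(y)])
up=S.copy();up[2]=.09
print('up then over',row([*g,.09,y],S),g)
E
```

```text
[0.5203 0.0549 0.0354 1.2017] 5.175
up then over [-0.1044  0.1447 -0.0546 -0.6698] [ 0.6176 -0.0947]
```

Emit:
move_arm --deltas '[0, 0, -0.055, 0, 0, 0, 0.3, 0, 0, -0.055, 0, 0, 0, 0.3, -0.104, 0.145, -0.055, 0, 0, -0.67, 1, -0.104, 0.145, -0.055, 0, 0, -0.67, 1, -0.104, 0.145, -0.055, 0, 0, -0.67, 1, -0.104, 0.145, -0.055, 0, 0, -0.67, 1, -0.104, 0.145, -0.055, 0, 0, -0.67, 1, -0.104, 0.145, -0.055, 0, 0, -0.67, 1]'

```text
t: 6.18
tool_pos: [0.6159, -0.0943, 0.0888]
orientation: [-1.87, -2.524, 0.0]
force: [0.7, -0.2, 0.4]
opening: 0.0834
gripper_force: 0.0
```

```bash
python3 - <<'E'
from h import *
cap('top','t2.png');p=cv2.imread('pics/t2.png')[140:230,270:430]
cv2.imwrite('pics/t2c.png',cv2.resize(p,None,fx=5,fy=5,interpolation=cv2.INTER_CUBIC))
print(cur(),row([.6176,-.0947,.014,1.8715],cur()))
E
```

```text
[ 0.6159 -0.0941  0.089   1.8671] [-0.001   0.0014  0.075  -0.0044]
```

View pics/t2c.png

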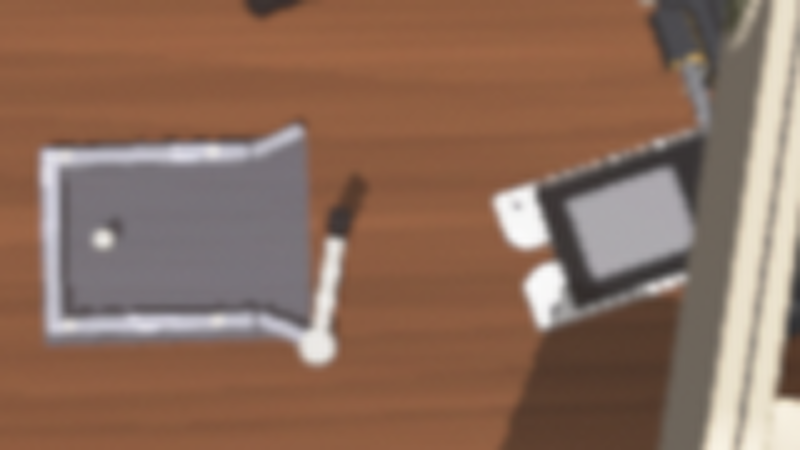

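The gate hasn't moved: its knob is still at crop (340,222), top px (338,184). I'll check the heights there before going on.

```bash
python3 - <<'E'
from h import *
print('tips',robot.tips_ahead)
for n in('top','scene'):
    p,d=cap(n)
    m=robot.camera_model(n);K,R,t=[np.array(m[k]) for k in('K','R','t')]
    v,u=np.mgrid[:400,:640];ray=np.linalg.inv(K)@np.stack([u.ravel(),v.ravel(),np.ones(u.size)])
    X=(R.T@((ray*d.ravel())-t[:,None])).T.reshape(400,640,3)
    if n=='top':
        print((X[176:194,331:347,2]*1000).round().astype(int)); print(p[176:194,331:347].sum(2)//3)
    else:
        print((X[198:222,310:330,2]*1000).round().astype(int)); print(p[198:222,310:330].sum(2)//3)
E
```

```text
tips 0.011
[[   4    1    3    4    2    0   -1    3    3    8    5   -1   -1   -6
     1    2]
 [  -4    0    8    2    4    6   -5    0    4    3    4    5   -1    0
    -3   -2]
 [   3    0   -1    4   -1    1    5    3    4    2    1    0   -2    5
     0    1]
 [   1    0   -1    3    0    3   -2    5   -2    0    0    2    9   -1
    -1    3]
 [  -1   -1    5    2   -1   -3    1    0    0    4    4    1    2   -1
     2    2]
 [   0    2   -1   -1    3   -2   51   49   47   -1    1    0    4    1
     1    2]
 [  -1    4    0    3   -2   52   48   47   47   47    0    0    2    3
     4   -2]
 [1291    1    1    3    4   48   47   49   49   49    2    1   -1    1
     5    7]
 [   1   -2   -3    5    3   51   49   48   51   52    3    1    3    0
     3    1]
 [   2    6   -1    2   -6   40   47   52   46   32    1   -1   -2    2
     4    1]
 [  -1    1    7    3   -1   28   36   34   34   -3    2    1   -2    4
     1    3]
 [   1    4    0    0    1   14   21   16   -1    1    3    3   -2   -2
     2    2]
 [  -2   -2   -4    4    5   16   19   15   -2   -1   -4    1    3   
[... 5510 characters left out ...]
 157 161
  162 160]
 [120 122 123 125 126 127 125 118 110  95  82  79  82 103 128 145 153 159
  159 160]
 [121 125 124 126 127 129 126 124 118 109 108 110 120 126 133 141 146 152
  157 159]
 [126 124 127 127 128 127 127 127 122 119 123 134 141 140 139 137 140 142
  149 155]
 [127 127 128 128 127 130 126 129 128 121 124 134 136 134 132 135 134 134
  140 150]
 [127 124 130 129 128 127 130 132 131 122 114 110 109 115 122 127 130 129
  133 137]
 [128 125 129 127 128 128 129 133 135 126 106  93  90  96 114 123 128 124
  127 129]
 [125 128 128 130 130 130 134 132 135 127 106  89  84  93 105 120 127 125
  123 125]
 [131 129 130 132 131 135 137 133 131 124 108  88  84  85  95 110 119 121
  124 122]]
```

```bash
python3 - <<'E'
from h import *
S=cur();print(S);print(row(knob(.21,.10,.068),S),row(knob(.21,.034,.068),S))
E
```

```text
[ 0.616  -0.0941  0.0892  1.8679]
[ 0.1897  0.0507 -0.0108 -1.0687] [ 0.1897  0.0507  0.0552 -1.0687]
```

Emit:
move_arm --deltas '[0.19, 0.051, -0.011, 0, 0, -1.07, 0.35, 0.19, 0.051, -0.011, 0, 0, -1.07, 0.35, 0.19, 0.051, -0.011, 0, 0, -1.07, 0.35, 0.19, 0.051, -0.011, 0, 0, -1.07, 0.35, 0.19, 0.051, -0.011, 0, 0, -1.07, 0.35, 0.19, 0.051, -0.011, 0, 0, -1.07, 0.35, 0.19, 0.051, -0.011, 0, 0, -1.07, 0.35, 0.19, 0.051, -0.011, 0, 0, -1.07, 0.35, 0.19, 0.051, 0.055, 0, 0, -1.07, 0.35, 0.19, 0.051, 0.055, 0, 0, -1.07, 0.35, 0.19, 0.051, 0.055, 0, 0, -1.07, 0.2, 0.19, 0.051, 0.055, 0, 0, -1.07, 0.15]'

```text
t: 7.82
tool_pos: [0.6112, 0.102, 0.0369]
orientation: [0.32, 3.121, 0.001]
force: [0.3, 0.7, 0.6]
opening: 0.0173
gripper_force: 0.0
```

```bash
python3 - <<'E'
from h import *
print(cur());cap('scene','s3.png');p=cv2.imread('pics/s3.png')[150:270,250:400]
cv2.imwrite('pics/s3c.png',cv2.resize(p,None,fx=5,fy=5,interpolation=cv2.INTER_CUBIC))
E
```

```text
[0.6112 0.102  0.0369 2.9372]
```

View pics/s3c.png

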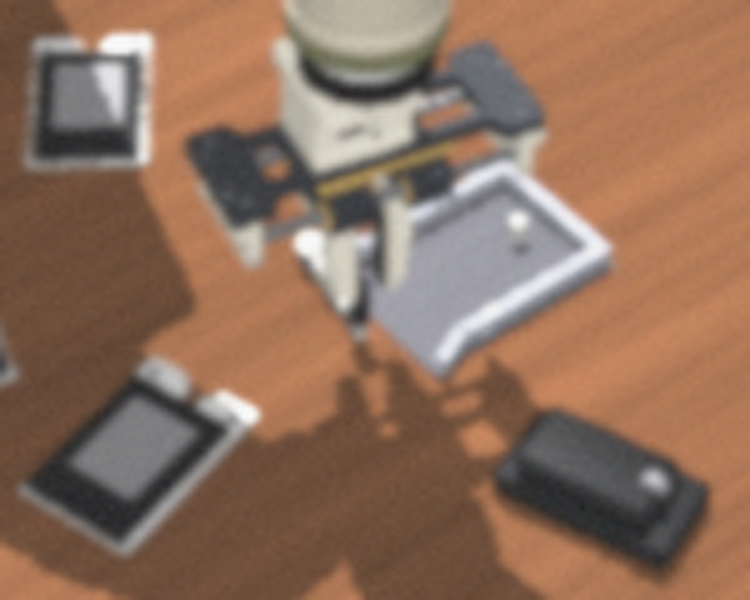

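The fingers are around the knob: tips at crop (345,300) and (395,280), knob at (360,300), but fairly high. I'll go 9 mm lower and pinch gently to verify contact.

Emit:
move_arm --deltas '[0, 0, 0.009, 0, 0, 0, 0.15, 0, 0, 0.009, 0, 0, 0, 0.1, 0, 0, 0.009, 0, 0, 0, 0.05, 0, 0, 0.009, 0, 0, 0, 0.05]' --squeeze 5

```text
t: 8.38
tool_pos: [0.61, 0.1018, 0.0255]
orientation: [0.32, 3.124, 0.0]
force: [3.9, -0.3, 0.0]
opening: 0.0133
gripper_force: 5.0
```

```bash
python3 - <<'E'
from h import *
print(cur())
S=knob(.21,.034,.067)
for g in np.linspace(.21,1.9,11)[1:]:print(row(knob(g,.034,.067),S))
E
```

```text
[0.61   0.1018 0.0255 2.9377]
[ 0.001  -0.0113  0.      0.169 ]
[ 0.0038 -0.0222  0.      0.338 ]
[ 0.0084 -0.0325  0.      0.507 ]
[ 0.0147 -0.0419  0.      0.676 ]
[ 0.0225 -0.0501  0.      0.845 ]
[ 0.0316 -0.0569  0.      1.014 ]
[ 0.0417 -0.062   0.      1.183 ]
[ 0.0525 -0.0654  0.      1.352 ]
[ 0.0637 -0.0669  0.      1.521 ]
[ 0.075  -0.0665  0.      1.69  ]
```

Emit:
move_arm --deltas '[0.001, -0.011, 0, 0, 0, 0.169, 0.05, 0.004, -0.022, 0, 0, 0, 0.338, 0.05, 0.0085, -0.0325, 0, 0, 0, 0.507, 0.05, 0.0145, -0.042, 0, 0, 0, 0.676, 0.05, 0.0225, -0.05, 0, 0, 0, 0.845, 0.05, 0.0315, -0.057, 0, 0, 0, 1.014, 0.05, 0.0415, -0.062, 0, 0, 0, 1.183, 0.05, 0.0525, -0.0655, 0, 0, 0, 1.352, 0.05, 0.0635, -0.067, 0, 0, 0, 1.521, 0.05, 0.075, -0.0665, 0, 0, 0, 1.69, 0.05, 0.075, -0.0665, 0, 0, 0, 1.69, 0.05, 0.075, -0.0665, 0, 0, 0, 1.69, 0.05]' --squeeze 5

```text
t: 9.88
tool_pos: [0.5211, 0.0509, 0.0249]
orientation: [2.55, 1.835, -0.004]
force: [-2.2, -4.8, 4.8]
opening: 0.0139
gripper_force: 5.0
```

```bash
python3 - <<'E'
from h import *
print(cur());cap('scene','s4.png');p=cv2.imread('pics/s4.png')[150:270,250:400]
cv2.imwrite('pics/s4c.png',cv2.resize(p,None,fx=4,fy=4,interpolation=cv2.INTER_CUBIC))
E
```

```text
[0.5211 0.0509 0.0249 1.2477]
```

View pics/s4c.png

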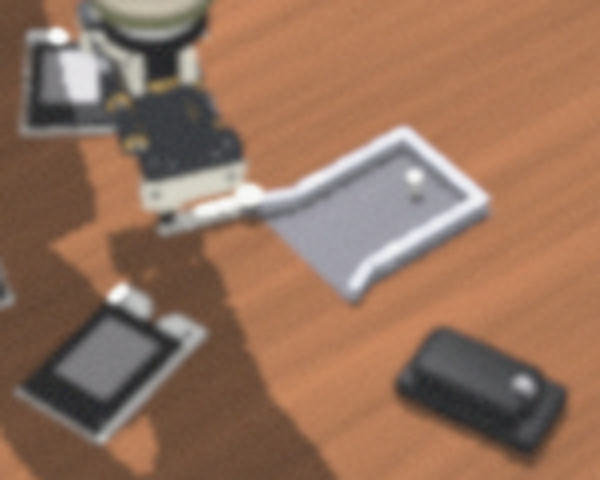

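The gate is now open: the arm runs from the pivot at crop (250,195) to the knob at (165,220), along the bay's -x. I'll release it, rise, and go over the sled.

```bash
python3 - <<'E'
from h import *
S=cur();print(row([.6176,-.0947,.09,1.8715],S))
E
```

```text
[-0.1074  0.1377 -0.0651 -0.6238]
```

Emit:
move_arm --deltas '[0, 0, 0, 0, 0, 0, 0.3, 0, 0, 0, 0, 0, 0, 0.3, 0, 0, -0.06, 0, 0, 0, 0.3, 0, 0, -0.065, 0, 0, 0, 0.3, -0.107, 0.138, -0.065, 0, 0, -0.624, 1, -0.107, 0.138, -0.065, 0, 0, -0.624, 1, -0.107, 0.138, -0.065, 0, 0, -0.624, 1, -0.107, 0.138, -0.065, 0, 0, -0.624, 1, -0.107, 0.138, -0.065, 0, 0, -0.624, 1, -0.107, 0.138, -0.065, 0, 0, -0.624, 1, -0.107, 0.138, -0.065, 0, 0, -0.624, 1]'

```text
t: 11.3
tool_pos: [0.619, -0.0926, 0.0901]
orientation: [-1.863, -2.529, -0.0]
force: [0.4, 0.0, -0.0]
opening: 0.091
gripper_force: 0.0
```

```bash
python3 - <<'E'
from h import *
S=cur();print(S,row([.6176,-.0947,.013,1.8715],S))
p,d=cap('top','t5.png')
m=robot.camera_model('top')
print(p[:,:,:][176:214:2,322:346:2].sum(2)//3)
E
```

```text
[ 0.619  -0.0926  0.0901  1.8719] [-0.0016 -0.002   0.0771  0.0004]
[[116 117 116 116 115  99  94  94  94  94  93  94]
 [117 117 117 116 115  98  94  95  95  95  95  96]
 [117 116 116 116 114 102  99  98  99  99  99  99]
 [117 116 117 117 115 104 101 101 102 101 101 101]
 [117 118 118 117 117 110 107 107 107 107 107 107]
 [117 118 118 118 117 107 102 101 102 101 100 100]
 [118 119 119 118 117 105  99  99  99  99  99  99]
 [118 119 119 118 118 107  99 100 100  99  99  99]
 [119 119 118 118 117 106  99  99  99  99  99  98]
 [119 120 120 119 118 107  99  98  98  98  97  97]
 [119 120 118 119 118 104  95  93  93  93  92  93]
 [117 118 118 118 117 104  91  92  91  92  93  92]
 [109 106 116 118 117 104  91  91  92  93  93  93]
 [128 100  93 102 112 107  96  94  97  97  97  98]
 [183 188 167 121  88  90  81  72  95  98  98  98]
 [127 151 175 192 183 201 191 114  91  93  97  97]
 [ 99 100 106 133 206 230 230 193 114  78  78  83]
 [ 93  93  94  99 182 230 231 228 221 212 191 129]
 [ 96  96  96  95 120 172 174 150 167 207 223 229]]
```

Emit:
move_arm --deltas '[-0.0015, -0.002, 0.04, 0, 0, 0, 1, -0.0015, -0.002, 0.06, 0, 0, 0, 1, -0.0015, -0.002, 0.07, 0, 0, 0, 1, -0.0015, -0.002, 0.076, 0, 0, 0, 1, -0.0015, -0.002, 0.076, 0, 0, 0, 1, -0.0015, -0.002, 0.076, 0, 0, 0, 0.75, -0.0015, -0.002, 0.076, 0, 0, 0, 0.75, -0.0015, -0.002, 0.076, 0, 0, 0, 0.75]' --squeeze 4

```text
t: 12.35
tool_pos: [0.6181, -0.0954, 0.0145]
orientation: [1.863, 2.529, 0.0]
force: [-0.7, -0.8, 0.4]
opening: 0.0708
gripper_force: 0.0
```

```bash
python3 - <<'E'
from h import *
print(cur(),robot.read_state()['force'],robot.read_state()['opening'],robot.read_state()['gripper_force'])
E
```

```text
[ 0.6181 -0.0954  0.0145  1.8718] [-0.7416 -0.841   0.4378] 0.0707576348566034 0.0
```

Emit:
move_arm --deltas '[0, 0, 0, 0, 0, 0, 0.65, 0, 0, 0, 0, 0, 0, 0.65, 0, 0, 0, 0, 0, 0, 0.65]' --squeeze 4

```text
t: 12.72
tool_pos: [0.6177, -0.0953, 0.014]
orientation: [-1.863, -2.529, 0.0]
force: [0.2, -0.6, 0.2]
opening: 0.0606
gripper_force: 0.0
```

```bash
python3 - <<'E'
from h import *
s=robot.read_state();print(cur(),s['force'],s['opening'],s['gripper_force'])
cap('scene','s6.png');p=cv2.imread('pics/s6.png')[170:290,220:370]
cv2.imwrite('pics/s6c.png',cv2.resize(p,None,fx=5,fy=5,interpolation=cv2.INTER_CUBIC))
E
```

```text
[ 0.6177 -0.0953  0.014   1.8718] [ 0.2323 -0.5657  0.2448] 0.06063651095994094 0.0
```

View pics/s6c.png

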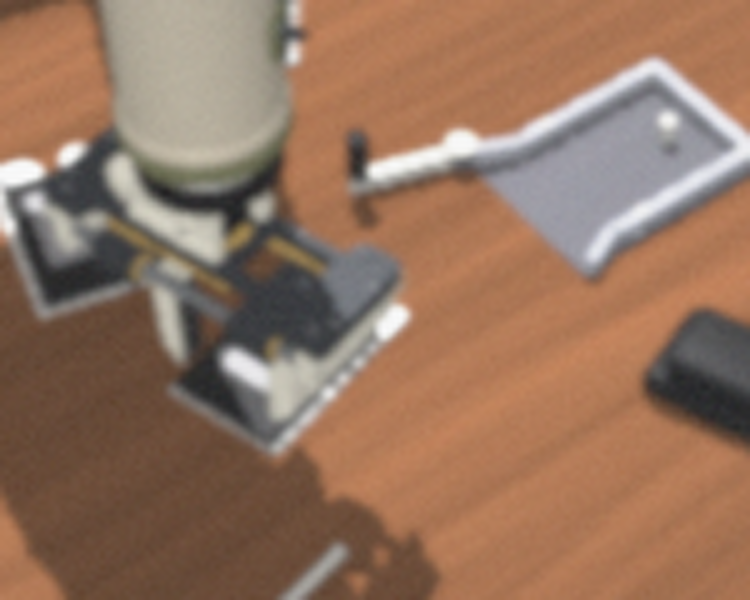

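The gate is open, with the knob at crop (357,155). The fingers closed above the drive (near finger at crop (285,405)), so the real tip height is greater than the readings suggest. I'll reopen and measure the fingertip height by depth.

Emit:
move_arm --deltas '[0, 0, -0.006, 0, 0, 0, 1, 0, 0, -0.006, 0, 0, 0, 1, 0, 0, -0.006, 0, 0, 0, 1]'

```text
t: 13.15
tool_pos: [0.618, -0.0954, 0.0203]
orientation: [1.863, 2.529, 0.0]
force: [-0.5, 0.6, -0.4]
opening: 0.0857
gripper_force: 0.0
```

```bash
python3 - <<'E'
from h import *
S=cur();print(S,robot.read_state()['opening'])
p,d=cap('scene','s7.png')
m=robot.camera_model('scene');K,R,t=[np.array(m[k]) for k in('K','R','t')]
v,u=np.mgrid[:400,:640];ray=np.linalg.inv(K)@np.stack([u.ravel(),v.ravel(),np.ones(u.size)])
X=(R.T@((ray*d.ravel())-t[:,None])).T
# points in tool axes near the fingers
c,s=np.cos(S[3]),np.sin(S[3]);q=X-S[:3];a=q[:,0]*c+q[:,1]*s;b=q[:,0]*s-q[:,1]*c
for sg in(1,-1):
    k=(abs(a)<.014)&(sg*b>.042)&(sg*b<.07)&(X[:,2]>-.006)&(X[:,2]<.1)
    o=np.argsort(X[k,2]);Z=X[k,2][o]*1000
    print(sg,k.sum(),np.histogram(Z,bins=np.arange(-6,60,3))[0], np.median(a[k][Z>20] if k.sum() else 0))
# does the gripper extent agree laterally? wood vs finger colours
vv,uu=np.mgrid[240:275,255:300]
print((X.reshape(400,640,3)[240:272:1,262:292:2,2]*1000).round().astype(int))
E
```

```text
[ 0.618  -0.0954  0.0203  1.8718] 0.08571834599825656
1 148 [ 9 36 40  2  0  0  0  0  0  0  0  0  2  0  2  2  6  9  3  5  4] -0.0041398799918131775
-1 156 [14 37 19  3  0  0  0  0  0  0  0  1  1  4  4  5  5  6  3  1  6] -0.0009389343982501817
[[  12   15    9    7  124  126  132  136  133  144  149  144  130  116
    11]
 [  10   12   11   11   11  121  129  133  128  142  147  141  125   13
     6]
 [  10    9   13   10   10    9  123  125  126  137  141  127  122   15
     0]
 [  10    9   11   14    8   13   12  126   84  131  134  126    9    5
     2]
 [  13    7   11    8   10    9    9   11   83  129  129  120   13    4
     2]
 [   8    6    7   12   10   11   10   16   77  127  125   67   13    2
    -3]
 [   8   12   12   14   11    5   12   10   70  121  118   63    7    2
    -1]
 [   9   10    9   12   11    7    6   11   66   71   66   55    4   -1
     0]
 [   8    8   13   11    9   11   10   12   58   67   64   54    1    2
    -3]
 [   5   11   10    7   13    9   12   11   52   60   61   44    1    0
     0]
 [  11    5   10   10   11   11   10   14   52   54   54 
[... 1003 characters left out ...]
3    2   -1   -2   -2   -2    2    1   -5   -1   -1
     3]
 [  -2   -2    1   -2   -5   -3   -2   -3   -7   -2    1   -1   -2    1
     0]
 [  -3    0   -1   -2   -1   -3    1    1 1037    1    0   -5    3   -4
    -2]
 [  -4   -3   -4   -3   -1    2   -3    0    0   -1   -2    2   -1   -3
     3]
 [  -3   -1   -1   -1    0   -2   -3   -3    3   -2   -3   -3   -1   -4
    -1]
 [  -3   -4   -3    1   -2    4    2    1    2   -1   -1   -1   -2   -2
    -1]
 [  -1    1   -2   -2    1   -4   -2   -4   -1   -2   -6   -3   -1    1
    -1]
 [  -3   -2   -1   -3   -1   -2   -2   -1   -2   -3    0    0    0    2
    -3]
 [  -1   -2   -2    1    3    0    0   -1   -3   -4   -2   -1    0    0
     1]]
```

Depth shows the tips at about z = 31 mm while the TCP reads 20 mm. They are really about 11 mm behind the reported TCP, which is why the first cage passed over the knob. I'll descend by that measure and check the force.

Emit:
move_arm --deltas '[0, 0, 0.01, 0, 0, 0, 1, 0, 0, 0.016, 0, 0, 0, 1, 0, 0, 0.02, 0, 0, 0, 1, 0, 0, 0.022, 0, 0, 0, 1, 0, 0, 0.022, 0, 0, 0, 1]'

```text
t: 13.82
tool_pos: [0.6177, -0.0954, -0.0021]
orientation: [-1.863, -2.529, 0.0]
force: [-0.3, 0.2, 0.4]
opening: 0.0933
gripper_force: 0.0
```

```bash
cat >> h.py <<'E'
def tips():
    S=cur();p,d=cap('scene')
    m=robot.camera_model('scene');K,R,t=[np.array(m[k]) for k in('K','R','t')]
    v,u=np.mgrid[:400,:640];ray=np.linalg.inv(K)@np.stack([u.ravel(),v.ravel(),np.ones(u.size)])
    X=(R.T@((ray*d.ravel())-t[:,None])).T
    c,s=np.cos(S[3]),np.sin(S[3]);q=X-S[:3];a=q[:,0]*c+q[:,1]*s;b=q[:,0]*s-q[:,1]*c
    for sg in(1,-1):
        k=(abs(a)<.014)&(sg*b>.044)&(sg*b<.07)&(X[:,2]>-.006)&(X[:,2]<.06)
        print(sg,np.histogram(X[k,2]*1000,bins=np.arange(-6,60,3))[0])
E
python3 - <<'E'
from h import *
print(cur(),robot.read_state()['force']);tips()
E
```

```text
[ 0.6177 -0.0954 -0.0021  1.8718] [-0.3473  0.2497  0.4311]
1 [12 31 20  3  0  2  2  1  2  6  5  4  9  4  4  8  4  6  3  3  1]
-1 [ 7 21 16  1  1  1  7  0  9  5  3  6  7  4  7  2  8  5  4  6  1]
```

Emit:
move_arm --deltas '[0, 0, 0.004, 0, 0, 0, 1, 0, 0, 0.006, 0, 0, 0, 1, 0, 0, 0.007, 0, 0, 0, 1, 0, 0, 0.007, 0, 0, 0, 0.75, 0, 0, 0.007, 0, 0, 0, 0.75, 0, 0, 0.007, 0, 0, 0, 0.75]' --squeeze 5

```text
t: 14.62
tool_pos: [0.6178, -0.0954, -0.0089]
orientation: [1.863, 2.529, -0.0]
force: [-0.5, -0.3, -0.5]
opening: 0.0757
gripper_force: 5.0
```

```bash
python3 - <<'E'
from h import *
s=robot.read_state();print(cur(),s['force'],s['opening'],s['gripper_force']);tips()
E
```

```text
[ 0.6178 -0.0954 -0.0089  1.8718] [-0.5128 -0.3468 -0.5043] 0.07572059314218355 5.004153996706009
1 [11 37 22  4  1  2  5  6  3  3  4  4  1  3  1  4  1  1  3  2  0]
-1 [ 5 18  9  4  0  0  0  2  1  2  0  2  0  3  2  1  2  1  2  1  2]
```

Pads closed on the plate at 75.7 mm. Next I'll slide it toward the mouth while squaring it up.

```bash
python3 - <<'E'
from h import *
S=cur();print(row([.604,.0,S[2],1.575],S))
E
```

```text
[0.0952 0.0151 0.     0.2968]
```

Emit:
move_arm --deltas '[0.015, 0.002, 0, 0, 0, 0.05, 0.75, 0.03, 0.005, 0, 0, 0, 0.1, 0.75, 0.045, 0.007, 0, 0, 0, 0.15, 0.75, 0.06, 0.01, 0, 0, 0, 0.2, 0.75, 0.08, 0.013, 0, 0, 0, 0.25, 0.75, 0.095, 0.015, 0, 0, 0, 0.297, 0.75, 0.095, 0.015, 0, 0, 0, 0.297, 0.75, 0.095, 0.015, 0, 0, 0, 0.297, 0.75]'

```text
t: 15.68
tool_pos: [0.604, -0.0004, -0.0089]
orientation: [-2.216, -2.227, -0.0]
force: [-0.4, 1.3, 0.2]
opening: 0.0754
gripper_force: 5.0
```

```bash
python3 - <<'E'
from h import *
s=robot.read_state();print(cur(),s['force'],s['opening'],s['gripper_force'])
cap('top','t8.png');p=cv2.imread('pics/t8.png')[150:225,270:410]
cv2.imwrite('pics/t8c.png',cv2.resize(p,None,fx=5.5,fy=5.5,interpolation=cv2.INTER_CUBIC))
E
```

```text
[ 0.604  -0.0004 -0.0089  1.576 ] [-0.4462  1.3124  0.1741] 0.07539979359887211 4.99963290989399
```

View pics/t8c.png

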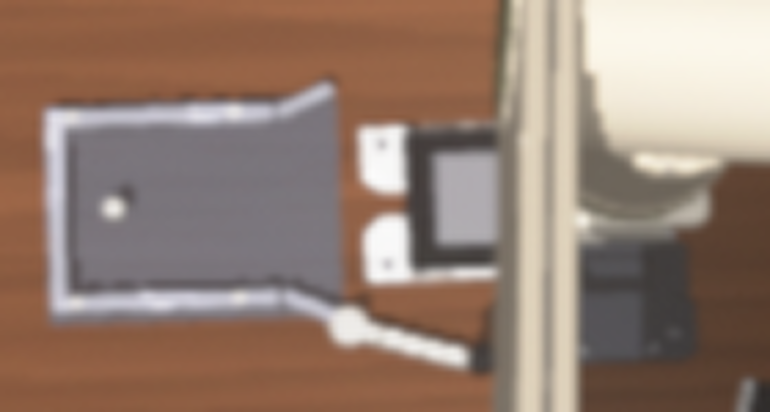

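The sled is aligned in front of the mouth, with its front corners at crop (360,127) and (367,282), the notch at (385,203) and the pin at (113,207). The gate is clear to the lower right. Working out the offset.

```bash
python3 - <<'E'
from h import *
f=lambda a,b,z:w('top',(a/5.5+270-.4,b/5.5+150-.4),z=z)
a,b=f(360,127,.004),f(367,282,.004);print(a,b,(a+b)/2,'nrm',np.arctan2((a-b)[1],(a-b)[0])+np.pi/2)
print('pin',f(113,207,.018),'gap',f(370,204,.004))
print('rails inner',f(180,122,.014),f(180,292,.014))
print(cur())
E
```

```text
[0.643  0.1076 0.004 ] [0.5654 0.1062 0.004 ] [0.6042 0.1069 0.004 ] nrm 1.5882498908578129
pin [0.6037 0.2298 0.018 ] gap [0.6043 0.1037 0.004 ]
rails inner [0.6458 0.1964 0.014 ] [0.5615 0.198  0.014 ]
[ 0.604  -0.0006 -0.0089  1.5754]
```

Emit:
move_arm --deltas '[0.012, 0, 0, 0, 0, 0, 0.75, 0.024, 0, 0, 0, 0, 0, 0.75, 0.036, 0, 0, 0, 0, 0, 0.75, 0.048, 0, 0, 0, 0, 0, 0.75, 0.06, 0, 0, 0, 0, 0, 0.75, 0.072, 0, 0, 0, 0, 0, 0.75, 0.084, 0, 0, 0, 0, 0, 0.75, 0.09, 0, 0, 0, 0, 0, 0.75, 0.09, 0, 0, 0, 0, 0, 0.75, 0.09, 0, 0, 0, 0, 0, 0.88, 0.09, 0, 0, 0, 0, 0, 0.88, 0.09, 0, 0, 0, 0, 0, 0.88]'

```text
t: 17.23
tool_pos: [0.6035, 0.0895, -0.0091]
orientation: [-2.217, -2.225, 0.0]
force: [0.6, 0.4, 0.8]
opening: 0.0821
gripper_force: 0.0
```

```bash
python3 - <<'E'
from h import *
s=robot.read_state();print(cur(),s['force'],s['opening'],s['gripper_force'],s['t'])
E
```

```text
[ 0.6035  0.0895 -0.0091  1.5744] [0.5888 0.375  0.7669] 0.0820710180673111 0.0 17.225
```

Emit:
move_arm --deltas '[0, 0, -0.035, 0, 0, 0, 0.88, 0, 0, -0.035, 0, 0, 0, 0.88, -0.037, 0, -0.035, 0, 0, 0, 0.4, -0.037, 0, -0.035, 0, 0, 0, 0.4, -0.037, 0, -0.035, 0, 0, 0, 0.4, -0.037, 0, -0.035, 0, 0, 0, 0.4, -0.037, 0, -0.015, 0, 0, 0, 0.4, -0.037, 0, -0.002, 0, 0, 0, 0.4, -0.037, 0, -0.001, 0, 0, 0, 0.4, -0.037, 0, -0.001, 0, 0, 0, 0.4]'

```text
t: 18.48
tool_pos: [0.6035, 0.0529, -0.0083]
orientation: [-2.217, -2.226, 0.001]
force: [-0.5, -0.6, 0.8]
opening: 0.0371
gripper_force: 0.0
```

```bash
python3 - <<'E'
from h import *
s=robot.read_state();print(cur(),s['force'],s['opening'],s['t'])
E
```

```text
[ 0.6035  0.0529 -0.0083  1.5748] [-0.5475 -0.5643  0.8185] 0.0371476347030282 18.475
```

Emit:
move_arm --deltas '[0.008, 0, 0, 0, 0, 0, 0.4, 0.016, 0, 0, 0, 0, 0, 0.4, 0.023, 0, 0, 0, 0, 0, 0.4, 0.03, 0, 0, 0, 0, 0, 0.4, 0.036, 0, 0, 0, 0, 0, 0.4, 0.042, 0, 0, 0, 0, 0, 0.4, 0.047, 0, 0, 0, 0, 0, 0.4, 0.052, 0, 0, 0, 0, 0, 0.4, 0.056, 0, 0, 0, 0, 0, 0.4, 0.059, 0, 0, 0, 0, 0, 0.4, 0.061, 0, 0, 0, 0, 0, 0.4, 0.061, 0, 0, 0, 0, 0, 0.4]'

```text
t: 19.98
tool_pos: [0.6033, 0.1142, -0.0081]
orientation: [-2.217, -2.226, -0.0]
force: [-0.8, -1.1, -0.4]
opening: 0.037
gripper_force: 0.3
```

Emit:
move_arm --deltas '[0.001, 0, 0, 0, 0, 0, 0.4, 0.002, 0, 0, 0, 0, 0, 0.4, 0.003, 0, 0, 0, 0, 0, 0.4, 0.003, 0, 0, 0, 0, 0, 0.4]'

```text
t: 20.48
tool_pos: [0.6033, 0.1151, -0.0081]
orientation: [2.216, 2.225, -0.003]
force: [-0.1, -9.3, 1.5]
opening: 0.0372
gripper_force: 4.6
```

```bash
python3 - <<'E'
from h import *
s=robot.read_state();print(cur(),s['force'],s['opening'],s['t'])
cap('top','t9.png');p=cv2.imread('pics/t9.png')[150:225,270:410]
cv2.imwrite('pics/t9c.png',cv2.resize(p,None,fx=5.5,fy=5.5,interpolation=cv2.INTER_CUBIC))
E
```

```text
[ 0.6033  0.1151 -0.0081  1.5745] [-0.0939 -9.2703  1.4649] 0.03718720818884623 20.475
```

View pics/t9c.png

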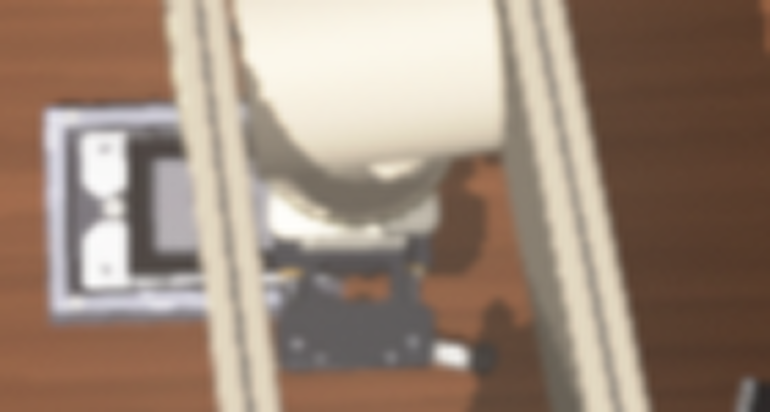

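The force rose to 9 N on contact. The sled's front edge is at crop x≈82 and the pin at (113,207), sitting at the notch bottom, so the sled is home. Next I'll back off and shut the gate.

```bash
python3 - <<'E'
from h import *
S=cur();print(row(knob(1.9,.075,.067),S))
S=knob(1.9,.013,.067)
for g in np.linspace(1.9,-.01,12)[1:]:print(row(knob(g,.013,.067),S))
E
```

```text
[-0.0623 -0.0825 -0.0831  0.3279]
[ 0.001   0.0116  0.     -0.1736]
[ 0.004   0.0228  0.     -0.3473]
[ 0.0089  0.0333  0.     -0.5209]
[ 0.0155  0.0429  0.     -0.6945]
[ 0.0237  0.0511  0.     -0.8682]
[ 0.0332  0.0578  0.     -1.0418]
[ 0.0437  0.0628  0.     -1.2155]
[ 0.0549  0.0659  0.     -1.3891]
[ 0.0665  0.067   0.     -1.5627]
[ 0.078   0.0661  0.     -1.7364]
[ 0.0893  0.0632  0.     -1.91  ]
```

Emit:
move_arm --deltas '[-0.01, 0, 0, 0, 0, 0, 0.4, -0.02, 0, 0, 0, 0, 0, 0.4, -0.02, 0, -0.05, 0, 0, 0, 0.4, -0.02, 0, -0.083, 0, 0, 0, 0.4, -0.02, 0, -0.083, 0, 0, 0, 0.4]'

```text
t: 21.15
tool_pos: [0.6063, 0.0968, 0.079]
orientation: [2.214, 2.223, 0.008]
force: [0.1, 0.6, -0.3]
opening: 0.0374
gripper_force: 0.0
```

```bash
python3 - <<'E'
from h import *
S=cur();print(S,row(knob(1.9,.075,.067),S))
E
```

```text
[0.6063 0.0968 0.079  1.5746] [-0.044  -0.0854  0.004   0.328 ]
```

Emit:
move_arm --deltas '[-0.044, -0.084, 0.003, 0, 0, 0.328, 0.4, -0.044, -0.084, 0.003, 0, 0, 0.328, 0.4, -0.044, -0.084, 0.003, 0, 0, 0.328, 0.4, -0.044, -0.084, 0.003, 0, 0, 0.328, 0.4, -0.044, -0.084, 0.003, 0, 0, 0.328, 0.4]'

```text
t: 21.78
tool_pos: [0.5207, 0.0528, 0.0722]
orientation: [2.549, 1.836, 0.001]
force: [0.5, 0.4, -0.4]
opening: 0.0371
gripper_force: 0.0
```

```bash
python3 - <<'E'
from h import *
S=cur();print(S,row(knob(1.9,.013,.067),S))
E
```

```text
[0.5207 0.0528 0.0722 1.2483] [-0.0002  0.0005  0.0592  0.0017]
```

Emit:
move_arm --deltas '[0, 0, 0.04, 0, 0, 0, 0.4, 0, 0, 0.059, 0, 0, 0, 0.4, 0, 0, 0.059, 0, 0, 0, 0.3, 0, 0, 0.059, 0, 0, 0, 0.05, 0, 0, 0.059, 0, 0, 0, 0.05, 0, 0, 0.059, 0, 0, 0, 0.05]' --squeeze 5

```text
t: 22.52
tool_pos: [0.5209, 0.0525, 0.0144]
orientation: [2.55, 1.833, 0.003]
force: [0.5, -0.9, 2.7]
opening: 0.0143
gripper_force: 5.0
```

Knob gripped; swing it shut.

Emit:
move_arm --deltas '[0.001, 0.0115, 0, 0, 0, -0.174, 0.05, 0.004, 0.023, 0, 0, 0, -0.347, 0.05, 0.009, 0.0335, 0, 0, 0, -0.521, 0.05, 0.0155, 0.043, 0, 0, 0, -0.695, 0.05, 0.0235, 0.051, 0, 0, 0, -0.868, 0.05, 0.033, 0.058, 0, 0, 0, -1.042, 0.05, 0.0435, 0.063, 0, 0, 0, -1.216, 0.05, 0.055, 0.066, 0, 0, 0, -1.389, 0.05, 0.0665, 0.067, 0, 0, 0, -1.563, 0.05, 0.078, 0.066, 0, 0, 0, -1.736, 0.05, 0.089, 0.063, 0, 0, 0, -1.905, 0.05, 0.089, 0.063, 0, 0, 0, -1.905, 0.05]' --squeeze 5

```text
t: 24.02
tool_pos: [0.6075, 0.116, 0.0136]
orientation: [0.021, -3.141, 0.004]
force: [-4.2, -2.7, 4.1]
opening: 0.0137
gripper_force: 5.0
```

```bash
python3 - <<'E'
from h import *
s=robot.read_state();print(cur(),knob(0,.013,.067),s['force'],s['opening'])
E
```

```text
[ 0.6075  0.116   0.0136 -3.128 ] [np.float64(0.6093991625017448), np.float64(0.11633499860416842), 0.013, 3.146592653589793] [-4.1782 -2.7237  4.0988] 0.0136732603114595
```

Emit:
move_arm --deltas '[0, 0.002, 0, 0, 0, 0, 0.05, 0, 0.002, 0, 0, 0, 0, 0.05, 0, 0.001, 0, 0, 0, 0, 0.35, 0, 0.001, 0, 0, 0, 0, 0.35, 0, 0.001, 0, 0, 0, 0, 0.35, 0, 0.001, -0.05, 0, 0, 0, 0.35, 0, 0.001, -0.1, 0, 0, 0, 0.35, 0, 0.001, -0.1, 0, 0, 0, 0.35, 0.05, -0.25, -0.1, 0, 0, 0, 0.35, 0.05, -0.25, -0.1, 0, 0, 0, 0.35, 0.05, -0.25, -0.1, 0, 0, 0, 0.35, 0.05, -0.25, -0.1, 0, 0, 0, 0.35]'

```text
t: 25.52
tool_pos: [0.5603, -0.1293, 0.1119]
orientation: [0.017, -3.141, -0.001]
force: [0.7, -0.3, -1.0]
opening: 0.0325
gripper_force: 0.0
```

```bash
python3 - <<'E'
from h import *
print(cur());cap('top','t10.png');p=cv2.imread('pics/t10.png')[150:225,270:380]
cv2.imwrite('pics/t10c.png',cv2.resize(p,None,fx=7,fy=7,interpolation=cv2.INTER_CUBIC))
E
```

```text
[ 0.5603 -0.1293  0.1119 -3.1308]
```

View pics/t10c.png

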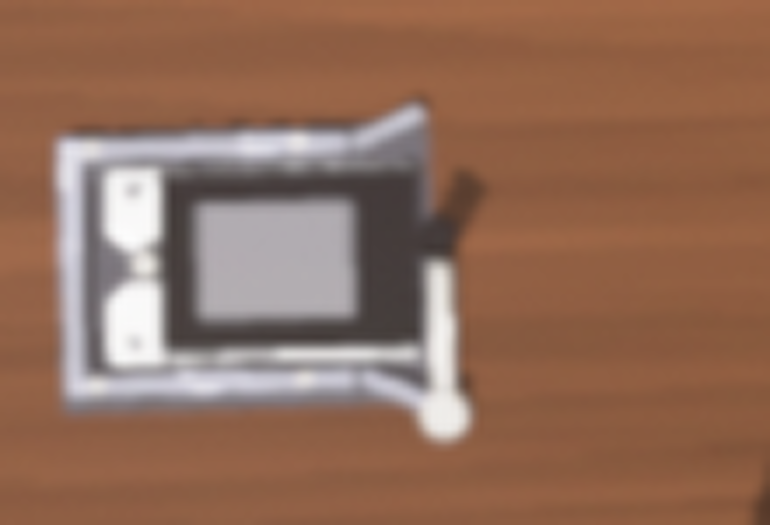

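The sled is seated with the pin at crop (144,264) in the notch and its front edge at x≈104. The gate lies across the rear from the pivot at (445,415) to the knob at (438,235). I'll compute both values and hand in if they are in tolerance.

```bash
python3 - <<'E'
from h import *
f=lambda a,b,z:w('top',(a/7+270-.4,b/7+150-.4),z=z)
a,b,k=f(445,415,.014),f(440,265,.014),f(438,236,.045)
for x in(b,k):print('gate',.005-np.arctan2((x-a)[1],(x-a)[0]))
l,r=f(104,268,.004),f(144,264,.018);print('front-pin',l-r,'home 0.015')
E
```

```text
gate -0.0015717583830309797
gate -0.01843008311396478
front-pin [ 0.001   0.0165 -0.014 ] home 0.015
```

```bash
python3 -c "
from h import *
print(robot.close_job())"
```

```text
the job is handed in; nothing more can be done
None
```

I handed the job in. In the last picture the sled sat on the pin within about 2 mm of home and the gate measured about 0 rad (shut). I have not seen the verdict; my first try at the gate missed the knob, and it opened on the second.

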